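# Push the seedling tray home and latch the bay gate

### The job

Gently push the black tray of yellow tubes all the way into its bay until it stands against the back, then swing the green gate shut and press it gently, with no more than 25 N, until its sprung tongue snaps in behind the strike roller and holds. Let go at the end, and leave the other things on the bench where they are.

Things in the scene. Friction and masses are not known exactly. Their poses are not given: they have to be found in the camera images.
- bay: Fixed grey steel bay for one tray, open in front and on top. Origin on the bench under the middle of the gate line; +x runs into the bay, +y to the hinge, z up. Floor 6 mm thick; walls 81 mm high; side walls' inner faces at y = -79 and +79 mm, from x = 32 mm; back wall's inner face at x = 222 mm. Dark hinge post at x 0, y 118 to 138 mm; red strike post at y -100 to -139 mm, both about 130 mm high.
- tray: Loose black seedling rack, 200 (its x) x 150 x 84 mm, with yellow tubes rising 12 mm above it; 0.6 to 1.1 kg. Origin under its middle, axes those of the bay within about a degree. It starts on the bay floor, sticking out 35 to 85 mm before the gate line; when home its origin is at x = 122 mm in the bay frame. Sliding it takes 3 to 9 N.
- tray_front (a point): Middle of the top edge of the tray's front face, 84 mm above its underside. The face below it is flat, vertical and good to push on.
- gate (a joint): Angle of the green gate about its upright hinge, rad: 0 when the panel lies along the bay's y axis, growing as it opens towards the robot; starts at 1.5 to 1.9. Panel 12 mm thick, 4 to 215 mm from the hinge axis, lower edge 13 mm and top 125 mm above the bench. The hinge is slightly stiff: the gate stays where it is left.
- gate_hinge (a point): Point on the gate's hinge axis (bay x 0, y +115 mm) at the height of the gate's top, 125 mm.
- gate_push (a point): Point on the gate's outer face (towards the robot when shut), at its top edge, 165 mm from the hinge axis, above the middle of the yellow push plate (50 mm wide, 5 to 85 mm below the top). Its x axis points through the gate from outer to inner face, the way it closes; its y axis along the panel to the hinge.
- latch (a joint): How far the brass tongue in the gate's free end is pressed in, m: 0 fully out, 0.0105 fully in. Its spring gives 6 N (out) to 13 N (in). Pressing slowly on the push plate takes up to about 10 N to ride over the strike roller; then the tongue snaps out behind it and the gate is held.
- tongue_tip (a point): Tip of the brass tongue, at its upper corner. The tongue sticks out 9 mm beyond the panel's end, 83 to 113 mm above the bench; flat on the robot's side, with a 24 mm long slope on the bay's side that meets the strike: an upright steel roller 8 mm thick on the red post. It first touches when the gate is about 25 mm (0.12 rad) short of the snap.
- strike_mount (a point): Drawn place of the strike roller's middle, 98 mm above the bench (bay x -8.5, y -106 mm). The red post is set in slots: the roller truly sits up to 8 mm nearer to the robot or deeper, unmeasured, so the gate snaps in anywhere from +0.04 to -0.04 rad and must be felt. 1 to 2 mm past the snap the gate meets a rubber buffer on the post, which gives 2.5 mm at 5 N per mm and then is solid.
- tube: Bystander: empty yellow tube, 37 mm wide, 85 mm high, standing on the bench. Origin under its middle.
- pen: Bystander: white and blue marker pen, 135 mm long, 14 mm thick, lying on the bench. Origin at its middle, on the bench.
- feed: Bystander: white plant-feed bottle with a green cap, 64 mm wide, 150 mm high. Origin under its middle.
Things that resemble listed ones, but are neither listed nor needed, are in the scene too. What is shaped like the tray but red is not meant.

How it is judged:
By the outcome, as a careful person would: the job done as asked, in the order asked, and still so for the second after the job is handed in, with the robot touching nothing.
It also fails if it takes over 69 s, if anything falls off the work surface, if the arm or the gripper's body presses on something with over 40 N, if the wrist force passes 120 N, or if a joint passes its speed limit or range.

### The arm

A 6-joint arm with a two-finger parallel gripper is mounted at the origin on the work surface. World frame = base frame: x ahead of the robot, y to its left, z up, the work surface at z = 0. Lengths are in mm, angles in degrees, forces in N, time in s.
With the tool pointing down it reaches from about 300 to 850 mm from the base axis. Payload 4.2 kg.
Tool frame: the origin (TCP) lies between the finger pads; the fingertips stand 22 mm ahead of it and the grasp point (between the pads) lies 3 mm ahead of it; z points along the fingers, y is the direction in which the jaws open and shut (so a half turn about z gives the same grasp; the last joint's range is limited). The gripper opens to 91 mm and grips with 3 to 60 N. Pads are 32 mm wide; open, the fingers measure 118 mm over their backs; the gripper's body (76 mm by 178 mm) begins 60 mm behind the grasp point.
Start: joints at [70.531, 18.312, 89.639, -0, 72.044, -1.146], TCP at [180.769, 545.863, 211.776] pointing down, gripper open.
Joint ranges: [-177.97, 177.97], [-48.28, 115.42], [12.27, 149.76], [-77.06, 257.06], [2.81, 150.46], [-146.56, 146.56]. Speed limits (degrees/s): [147.25, 147.25, 180, 180, 180, 180].

### API

Orientations are given as [roll, pitch, yaw] about the fixed x, y, z axes, in that order (R = Rz(yaw) Ry(pitch) Rx(roll)).
In Python, from workcell import * gives the robot as it stands.
- The arm moves only by the shell command python3 -m jog 'ROWS' [OPENING] [FORCE]. ROWS is text: rows parted by semicolons, each of 6 numbers parted by spaces: the shift along the tool's x, y, z in units of 0.5 m (1.0 is 0.5 m), then the turn, a rotation vector about the tool's x, y, z in units of pi/2 rad (1.0 is pi/2 rad). A call has 1 to 20 rows; each row is the pose to reach, as a shift and turn from the pose measured when the call began, along the tool's axes at that moment; what a row does not reach only later rows make up. A row lasts 1/12 s, in which the tool goes at most 41.7 mm and 7.16 degrees, less where a joint would pass 70% of its speed; a pose out of reach is approached as far as the arm can. A call with a number of a shift or a turn outside -1 to 1 is refused whole. A call with a gripper value outside its range is refused whole. OPENING is the opening, from -1 (shut) to 1 (fully open), set as the call begins (- or left out, the last holds). The fingers move at their own pace and stop on an object; FORCE is the grip in N (left out, the last holds). Time passes only in rows, so rows that repeat a pose let the fingers close. It gives the time, the measured TCP pose, the force and the opening at its end, in the units of the state.
- state(): the state, without advancing time (a new reading comes with each control period).
- grab_frame(name): name is "scene" or "top"; returns the picture (420x560x3 uint8, red, green, blue); there is no depth.
- calibration(name): a dict with "mtx" (3x3 intrinsics, pixels), "rvec" (rotation vector, rad) and "tvec" (3), from world to camera coordinates, as OpenCV has them. Camera axes: x right, y down, z forward; pixel columns grow to the right and rows downward; lengths in mm; the calibration is good to about 2 mm. A picture is of the moment at which its call begins. calibration takes no time and is no camera call.
- job_done(): hands the job in, once; it reports no verdict.
Trained networks look in the newest picture that a camera, given by its name, has taken for a name from the list of things; names that differ only in an ending like _2 or _b are one class to them, and where a whole thing is asked for, a point or a joint stands for the part that bears it (a point fixed in the world has none). Each returns a list of dicts, best first, with "confidence" (0 to 1); they miss things now and then, are a little off and sometimes report something else, mostly with a low value. They report only what shows in the picture. A call takes as long as a camera call. They do not tell look-alikes from the thing itself.
- spot_in(query, camera): "rect" ([left, top, right, bottom] in pixels, round what is visible of it).
- tip_of(query, camera): "location" ([column, row] in pixels: a listed point, or the origin of a listed thing).
The state is a dict: "time_s": time; "qpos": joint angles; "qvel": joint speeds; "effort": joint torques, N m; "ee_pos": TCP position; "ee_rot": TCP orientation; "force": force on the tool from outside, world axes, zero at the start; "torque": the same for the moment, N m; "gripper_width": finger opening in mm.
Only numpy, scipy, OpenCV 4.12 (cv2) and the standard library are available. Lean on these libraries where they do the work, as an engineer would, in place of code of your own. Each camera call takes 0.05 s, during which the arm holds its last target. There are 200 camera calls.

## Working session

There is one attempt and no reset: what is moved stays moved. The work goes in short steps, Python scripts to look and compute and a shell command to move; the robot and the scene stay as the last step left them, time stands still between calls to the robot, and variables do not carry over. Pictures are saved under pics/ and viewed, about 8 in all and at most 12, crops included, and the job is handed in when it is done.

```bash
mkdir -p pics
cat > h.py <<'E'
from workcell import *
import numpy as np, cv2
def ray(cam,px):
    c=calibration(cam);K=np.array(c["mtx"],float);R=cv2.Rodrigues(np.array(c["rvec"],float))[0];t=np.array(c["tvec"],float).ravel()
    u=cv2.undistortPoints(np.array([[px]],float),K,None).ravel()
    return -R.T@t, R.T@np.array([u[0],u[1],1.])
def onz(cam,px,z):
    o,d=ray(cam,px);return o+d*(z-o[2])/d[2]
def proj(cam,P):
    c=calibration(cam);return cv2.projectPoints(np.array(P,float).reshape(-1,3),np.array(c["rvec"],float),np.array(c["tvec"],float),np.array(c["mtx"],float),None)[0].reshape(-1,2)
def save(cam,name,scale=1.4):
    im=cv2.cvtColor(grab_frame(cam),cv2.COLOR_RGB2BGR);cv2.imwrite("pics/"+name,im if scale==1 else cv2.resize(im,None,fx=scale,fy=scale));return im
E
python3 - <<'E'
from h import *
a=save("scene","s0.png");b=save("top","t0.png")
Z={"tray_front":90,"gate_hinge":125,"gate_push":125,"tongue_tip":113,"strike_mount":98,"bay":0,"tray":6,"tube":0,"feed":0,"pen":0}
for c in("scene","top"):
    for q in Z:
        for r in tip_of(q,c)[:3]: print(c,q,round(r["confidence"],2),np.round(r["location"]),np.round(onz(c,r["location"],Z[q])))
print(state())
E
```

```text
scene tray_front 0.94 [362. 319.] [ 821. -141.   90.]
scene tray_front 0.7 [295.  69.] [333. 464.  90.]
scene tray_front 0.67 [137. 217.] [ 295. -167.   90.]
scene gate_hinge 0.6 [309. 150.] [537. 173. 125.]
scene gate_hinge 0.45 [245. 129.] [369. 158. 125.]
scene gate_push 0.64 [244. 132.] [373. 147. 125.]
scene tongue_tip 0.61 [221. 130.] [311. 133. 113.]
scene tongue_tip 0.25 [192. 379.] [ 622. -402.  113.]
scene strike_mount 0.42 [248. 131.] [362. 177.  98.]
scene strike_mount 0.36 [148. 350.] [ 515. -396.   98.]
scene bay 0.88 [294. 220.] [562.  61.   0.]
scene tray 0.96 [306. 342.] [ 737. -200.    6.]
scene tray 0.94 [289. 117.] [371. 367.   6.]
scene tray 0.84 [319. 224.] [620.  75.   6.]
scene tube 0.6 [150. 347.] [ 472. -365.    0.]
scene feed 0.73 [381. 142.] [633. 412.  -0.]
scene pen 0.82 [192. 380.] [ 583. -378.    0.]
top tray_front 0.97 [254. 217.] [514.  59.  90.]
top tray_front 0.88 [322. 114.] [ 804. -133.   90.]
top gate_hinge 0.93 [210. 205.] [541. 170. 125.]
top gate_push 0.69 [218. 268.] [376. 148. 125.]
top tongue_tip 0.36 [221. 290.] [322. 140. 113.]
top strik
[... 386 characters left out ...]
    0.]
top pen 0.54 [254. 216.] [530.  63.   0.]
{'time_s': 1.1, 'qpos': array([ 7.05311551e+01,  1.83118777e+01,  8.96387032e+01, -7.02815100e-04,
        7.20430349e+01, -1.14768368e+00]), 'qvel': array([-0.01054967, -0.08053674, -0.0870189 ,  0.04395438, -0.10803367,
        0.06190516]), 'effort': array([ 2.54993647e-03, -4.12362778e+01, -2.32234740e+01,  7.28437467e-02,
        3.76119046e-02,  1.07556920e-05]), 'ee_pos': array([180.77540175, 545.86973659, 211.77816564]), 'ee_rot': array([1.79993630e+02, 7.96343020e-04, 1.61679055e+02]), 'force': array([ 0.14322559, -0.76753359, -0.34789122]), 'torque': array([-0.00335619,  0.03094378, -0.04270682]), 'gripper_width': 91.11804932319299}
```

View pics/s0.png

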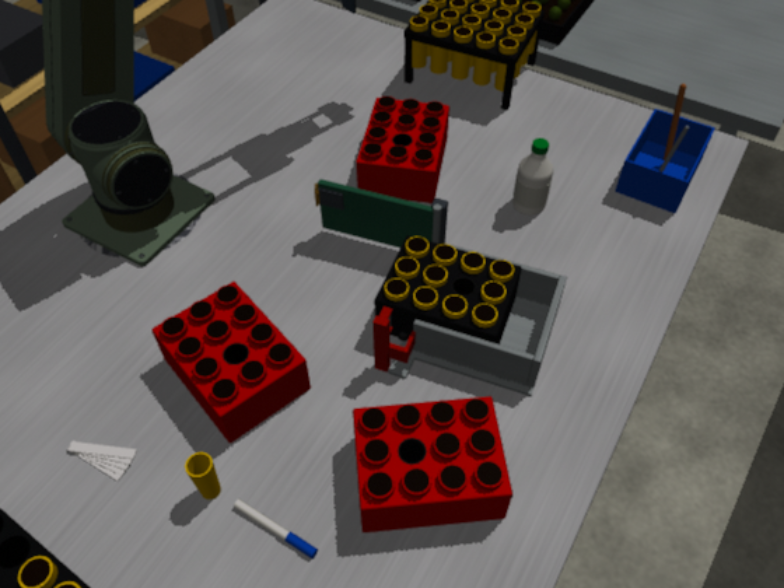

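View pics/t0.png

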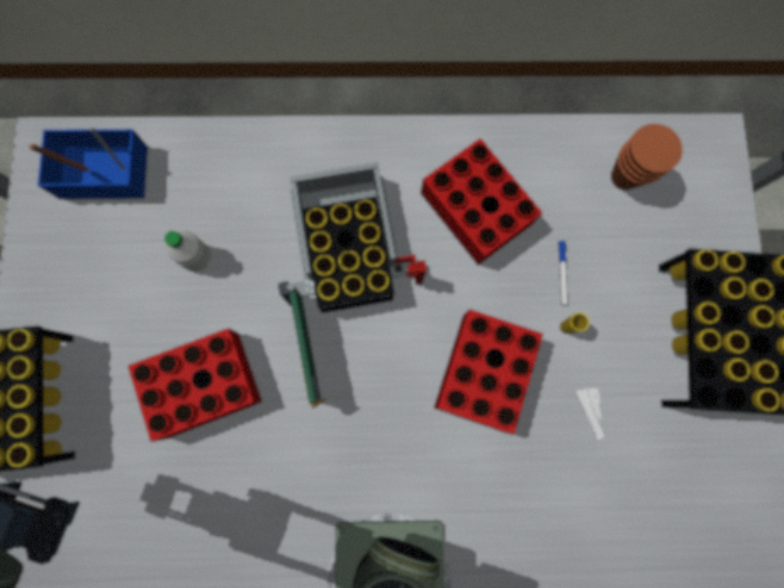

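The thing wanted is the black tray standing in the grey bay, at top native px (249,182). Things it could be taken for are the red trays at (139,275), (349,265) and (344,143), and the black racks off the bench at (10,285) and (525,235). I'll check my choice in a close crop with a bay and gate model overlaid.

```bash
cat >> h.py <<'E'
def T(x,y,th):
    c,s=np.cos(th),np.sin(th)
    return lambda P:np.array([[x+c*p[0]-s*p[1],y+s*p[0]+c*p[1],p[2]] for p in P])
E
python3 - <<'E'
from h import *
im=cv2.imread("pics/t0.png")
for p in [(292,178),(379,164),(393,262),(322,311),(393,299),(305,206)]:
    print(p,np.round(onz("top",np.array(p)/1.4,81 if p[1]<200 else 90)))
h=np.array([541,170.])
for deg,col in((8,(255,0,255)),(10,(255,255,0))):
    th=np.radians(deg);o=h-115*np.array([-np.sin(th),np.cos(th)])
    B=T(*o,th);print(deg,o)
    for P in ([[32,79,81],[222,79,81],[222,-79,81],[32,-79,81]],[[0,118,130],[0,138,130]],[[-8.5,-106,98],[-8.5,-106,130]]):
        q=proj("top",B(P))*1.4
        cv2.polylines(im,[np.round(q*8).astype(int)],False,col,1,cv2.LINE_AA,3)
cv2.imwrite("pics/c0.png",cv2.resize(im[140:420,250:450],None,fx=2.1,fy=2.1,interpolation=cv2.INTER_CUBIC))
E
```

```text
(292, 178) [770. 185.  81.]
(379, 164) [799.  11.  81.]
(393, 262) [594. -14.  90.]
(322, 311) [500. 122.  90.]
(393, 299) [521. -13.  90.]
(305, 206) [709. 157.  90.]
8 [557.00490661  56.11917209]
10 [560.96954043  56.7471084 ]
```

View pics/c0.png

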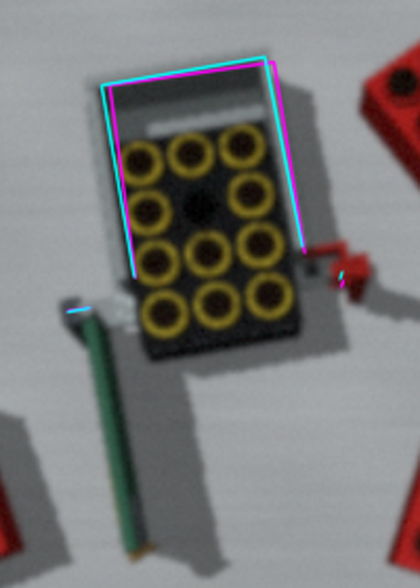

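The choice holds: it is the only black tray in a bay, and the bay model at about 9.5° yaw fits the crop. The gate is open to about 1.6 rad. I'll approach the tray front with open fingers, since the two-finger contact is wide.

```bash
cat >> h.py <<'E'
from scipy.spatial.transform import Rotation as Ro
O=np.array([560.,57.]);TH=9.5
def row(x,y,z,yaw,s=None):
    "bay-frame TCP target, tool yaw in world deg -> row numbers"
    s=s or state();t=np.radians(TH);c,q=np.cos(t),np.sin(t)
    W=np.array([O[0]+c*x-q*y,O[1]+q*x+c*y,z]);R0=Ro.from_euler("xyz",s["ee_rot"],degrees=True)
    d=R0.inv().apply(W-s["ee_pos"])/500;r=(R0.inv()*Ro.from_euler("xyz",[180,0,yaw],degrees=True)).as_rotvec()/(np.pi/2)
    return " ".join(f"{v:.4f}" for v in [*d,*r])
def bay():
    s=state();t=np.radians(TH);d=s["ee_pos"][:2]-O
    return s["time_s"],np.round([np.cos(t)*d[0]+np.sin(t)*d[1],-np.sin(t)*d[0]+np.cos(t)*d[1],s["ee_pos"][2]],1),np.round(s["ee_rot"],1),np.round(s["force"],1)
E
python3 -c "
from h import *
print(row(-105,0,212,189.5));print(row(-105,0,82,189.5))"
```

```text
-0.8416 -0.7878 -0.0005 0.0001 0.0000 -0.3091
-0.8416 -0.7878 0.2595 0.0001 0.0000 -0.3091
```

```bash
python3 -m jog '-0.84 -0.788 0 0 0 -0.309;-0.84 -0.788 0 0 0 -0.309;-0.84 -0.788 0 0 0 -0.309;-0.84 -0.788 0 0 0 -0.309;-0.84 -0.788 0 0 0 -0.309;-0.84 -0.788 0 0 0 -0.309;-0.84 -0.788 0 0 0 -0.309;-0.84 -0.788 0 0 0 -0.309;-0.84 -0.788 0 0 0 -0.309;-0.84 -0.788 0 0 0 -0.309;-0.84 -0.788 0 0 0 -0.309;-0.84 -0.788 0 0 0 -0.309;-0.84 -0.788 0 0 0 -0.309;-0.84 -0.788 0 0 0 -0.309;-0.84 -0.788 0 0 0 -0.309;-0.84 -0.788 0 0 0 -0.309;-0.84 -0.788 0 0 0 -0.309;-0.84 -0.788 0 0 0 -0.309;-0.84 -0.788 0 0 0 -0.309;-0.84 -0.788 0 0 0 -0.309' 1
python3 -c "
from h import *
print(bay());print(row(-105,0,82,189.5))"
```

```text
time_s: 2.77
ee_pos: [455.2, 40.9, 211.9]
ee_rot: [180.0, 0.0, -170.4]
force: [0.2, 0.2, 0.0]
gripper_width: 91.0
(2.7667, array([-106.1,    1.5,  211.9]), array([ 180. ,    0. , -170.4]), array([0.2, 0.2, 0. ]))
-0.0021 -0.0030 0.2598 0.0001 0.0001 0.0013
```

```bash
python3 -m jog '-0.002 0.003 0.08 0 0 0;-0.002 0.003 0.14 0 0 0;-0.002 0.003 0.2 0 0 0;-0.002 0.003 0.26 0 0 0;-0.002 0.003 0.26 0 0 0;-0.002 0.003 0.26 0 0 0;-0.002 0.003 0.26 0 0 0'
python3 -c "
from h import *
a=save('top','t1.png',1);b=save('scene','s1.png',1)
cv2.imwrite('pics/c1.png',np.hstack([cv2.resize(a[90:310,160:340],None,fx=2.1,fy=2.1),cv2.resize(b[100:300,190:400],None,fx=1.9,fy=2.31)]))
print(bay())"
```

```text
time_s: 3.35
ee_pos: [457.1, 43.1, 83.3]
ee_rot: [-180.0, 0.2, -170.3]
force: [0.5, -0.0, 0.6]
gripper_width: 90.9
(3.45, array([-103.4,    3.1,   83.8]), array([-180. ,    0.2, -170.4]), array([-0.2, -0.1, -0.2]))
```

View pics/c1.png

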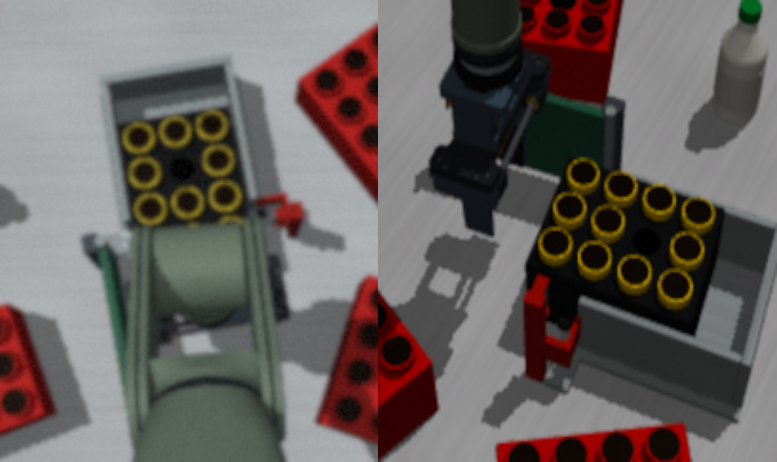

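Clear view: the fingers stand just in front of the tray's front face, the gate is free on the left, and nothing else is near.

```bash
python3 -m jog '-0.01 -0.003 0 0 0 0;-0.02 -0.006 0 0 0 0;-0.03 -0.006 0 0 0 0;-0.04 -0.006 0 0 0 0;-0.05 -0.006 0 0 0 0;-0.056 -0.006 0 0 0 0;-0.062 -0.006 0 0 0 0;-0.068 -0.006 0 0 0 0;-0.074 -0.006 0 0 0 0;-0.08 -0.006 0 0 0 0;-0.086 -0.006 0 0 0 0;-0.092 -0.006 0 0 0 0;-0.098 -0.006 0 0 0 0;-0.104 -0.006 0 0 0 0;-0.11 -0.006 0 0 0 0;-0.116 -0.006 0 0 0 0;-0.122 -0.006 0 0 0 0;-0.128 -0.006 0 0 0 0;-0.134 -0.006 0 0 0 0;-0.14 -0.006 0 0 0 0'
python3 -c "
from h import *
print(bay())"
```

```text
time_s: 5.12
ee_pos: [520.7, 50.9, 83.7]
ee_rot: [180.0, -0.6, -170.3]
force: [-13.3, -2.5, 10.3]
gripper_width: 91.0
(5.1167, array([-39.8,   0.4,  83.7]), array([ 180. ,   -0.6, -170.3]), array([-13.3,  -2.5,  10.3]))
```

```bash
python3 -m jog '0 0 0 0 0 0;0 0 0 0 0 0;0 0 0 0 0 0'
python3 -c "
from h import *
b=save('scene','s2.png',1);cv2.imwrite('pics/c2.png',cv2.resize(b[100:300,190:420],None,fx=3,fy=3,interpolation=cv2.INTER_CUBIC))
print(bay())
for i in range(3): print(tip_of('tray_front','scene')[:2])"
```

```text
time_s: 5.37
ee_pos: [520.8, 50.9, 83.6]
ee_rot: [180.0, -0.6, -170.3]
force: [-0.9, -0.4, 0.9]
gripper_width: 90.9
(5.4167, array([-39.7,   0.5,  83.6]), array([ 180. ,   -0.6, -170.3]), array([-1.7,  0.8,  1.5]))
[{'location': [139.8, 218.7], 'confidence': 0.93}, {'location': [287.5, 189.6], 'confidence': 0.77}]
[{'location': [139.8, 218.7], 'confidence': 0.93}, {'location': [287.5, 189.6], 'confidence': 0.77}]
[{'location': [139.8, 218.7], 'confidence': 0.93}, {'location': [287.5, 189.6], 'confidence': 0.77}]
```

View pics/c2.png

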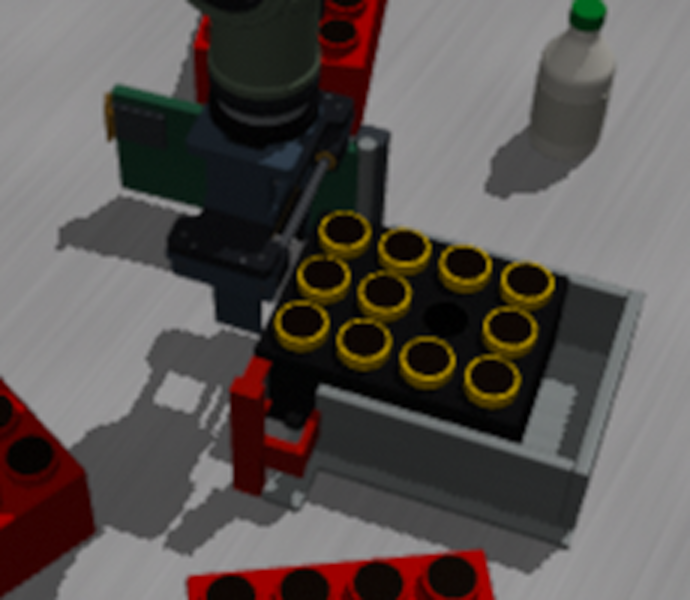

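The tray is moving and sits flat now, but the 10 N upward force while pushing hints at pushing too high. I'll back off slightly, go lower, and tilt so the tips lead.

```bash
python3 -m jog '0.012 0 0 0 0 0;0.012 0.01 0.01 0 -0.02 0;0.012 0.014 0.024 0 -0.04 0;0.012 0.014 0.024 0 -0.045 0;0.012 0.014 0.024 0 -0.045 0'
python3 -m jog '-0.004 0 0 0 0 0;-0.008 0 0 0 0 0;-0.012 0 0 0 0 0;-0.016 0 0.001 0 0 0;-0.02 0 0.001 0 0 0;-0.024 0 0.002 0 0 0;-0.028 0 0.002 0 0 0;-0.032 0 0.002 0 0 0;-0.036 0 0.002 0 0 0;-0.04 0 0.003 0 0 0'
python3 -c "
from h import *
print(bay())"
```

```text
time_s: 5.98
ee_pos: [512.8, 56.7, 71.6]
ee_rot: [180.0, 3.4, -170.3]
force: [-0.1, 0.6, -0.5]
gripper_width: 91.4
time_s: 6.82
ee_pos: [527.9, 59.4, 70.5]
ee_rot: [180.0, 2.8, -170.3]
force: [-13.4, -1.8, 11.3]
gripper_width: 91.5
(6.8167, array([-31.3,   7.7,  70.5]), array([ 180. ,    2.8, -170.3]), array([-13.4,  -1.8,  11.3]))
```

```bash
python3 -m jog '-0.004 0 -0.001 0 0 0;-0.008 0 -0.001 0 0 0;-0.012 0 -0.001 0 0 0;-0.016 0 -0.001 0 0 0;-0.02 0 -0.001 0 0 0;-0.024 0 -0.001 0 0 0;-0.028 0 -0.001 0 0 0;-0.032 0 -0.001 0 0 0;-0.036 0 -0.001 0 0 0;-0.04 0 -0.001 0 0 0;-0.043 0 -0.001 0 0 0;-0.046 0 -0.001 0 0 0'
python3 -c "
from h import *
print(bay())
for i in range(1):
  grab_frame('scene')
  for q,z in(('tray_front',90),('tray',6)):
    for r in tip_of(q,'scene'): print(q,r['confidence'],onz('scene',r['location'],z))"
```

```text
time_s: 7.82
ee_pos: [547.4, 62.9, 70.7]
ee_rot: [179.9, 2.3, -170.3]
force: [-6.8, -1.2, 0.5]
gripper_width: 91.2
(7.8167, array([-11.5,   7.9,  70.7]), array([ 179.9,    2.3, -170.3]), array([-6.8, -1.2,  0.5]))
tray_front 0.8 [ 297.44331812 -162.11950932   90.        ]
tray_front 0.66 [ 808.56801784 -140.54473609   90.        ]
tray_front 0.59 [562.26036449  59.42980852  90.        ]
tray 0.69 [ 387.96495127 -198.31899779    6.        ]
tray 0.6 [664.54077724  76.72729035   6.        ]
tray 0.55 [ 732.60280058 -203.45533199    6.        ]
```

```bash
python3 -m jog '-0.004 0 0 0 0 0;-0.008 0 0 0 0 0;-0.012 0 0 0 0 0;-0.016 0 0 0 0 0;-0.02 0 0 0 0 0;-0.023 0 0 0 0 0;-0.026 0 0 0 0 0'
python3 -m jog '-0.002 0 0 0 0 0;-0.004 0 0 0 0 0'
python3 -m jog '-0.002 0 0 0 0 0;-0.004 0 0 0 0 0'
python3 -c "
from h import *
print(bay())"
```

```text
time_s: 8.55
ee_pos: [557.6, 64.8, 70.1]
ee_rot: [179.9, 2.0, -170.3]
force: [-7.7, -1.8, 1.0]
gripper_width: 91.2
time_s: 8.72
ee_pos: [557.8, 64.8, 69.8]
ee_rot: [179.9, 1.7, -170.3]
force: [-8.1, -2.0, 4.1]
gripper_width: 91.4
time_s: 8.88
ee_pos: [557.8, 64.8, 69.8]
ee_rot: [179.9, 1.4, -170.3]
force: [-8.5, -1.9, 7.0]
gripper_width: 90.8
(8.8833, array([-0.9,  8.1, 69.8]), array([ 179.9,    1.4, -170.3]), array([-8.5, -1.9,  7. ]))
```

```bash
python3 -m jog '-0.004 0 -0.002 0 -0.015 0;-0.008 0 -0.003 0 -0.02 0;-0.01 0 -0.003 0 -0.02 0;-0.012 0 -0.003 0 -0.02 0;-0.014 0 -0.003 0 -0.02 0;-0.014 0 -0.003 0 -0.02 0'
python3 -c "
from h import *
print(bay())"
```

```text
time_s: 9.38
ee_pos: [563.5, 66.0, 70.6]
ee_rot: [179.9, 3.0, -170.3]
force: [-5.6, -0.4, -3.0]
gripper_width: 91.2
(9.3833, array([ 4.9,  8.3, 70.6]), array([ 179.9,    3. , -170.3]), array([-5.6, -0.4, -3. ]))
```

```bash
python3 -m jog '-0.002 0 0 0 0 0;-0.004 0 0 0 0 0;-0.006 0 0 0 0 0;-0.008 0 0 0 0 0;-0.01 0 0 0 0 0'
python3 -m jog '-0.002 0 0 0 0 0;-0.004 0 0 0 0 0;-0.006 0 0 0 0 0;-0.008 0 0 0 0 0;-0.01 0 0 0 0 0'
python3 -c "
from h import *
print(bay())"
```

```text
time_s: 9.8
ee_pos: [563.5, 66.0, 70.5]
ee_rot: [179.9, 2.3, -170.3]
force: [-17.1, -3.8, 9.8]
gripper_width: 91.1
time_s: 10.22
ee_pos: [563.5, 66.1, 70.7]
ee_rot: [179.8, 1.7, -170.3]
force: [-17.9, -3.3, 12.0]
gripper_width: 91.1
(10.2167, array([ 4.9,  8.4, 70.7]), array([ 179.8,    1.7, -170.3]), array([-17.9,  -3.3,  12. ]))
```

```bash
python3 -m jog '0.03 0 0 0 0 0;0.07 0 0 0 0.02 0;0.14 0 -0.05 0 0.02 0;0.18 0 -0.12 0 0.02 0;0.2 0 -0.2 0 0.02 0;0.2 0 -0.28 0 0.02 0;0.2 0 -0.28 0 0.02 0;0.2 0 -0.28 0 0.02 0' -1
python3 - <<'E'
from h import *
a=save('top','t3.png',1);b=save('scene','s3.png',1)
print(bay())
for c in("scene","top"):
    for q,z in(('tray_front',90),("gate_push",125),("tongue_tip",113),("gate_hinge",125),("strike_mount",98)):
        for r in tip_of(q,c)[:3]: print(c,q,round(r['confidence'],2),np.round(r["location"]),np.round(onz(c,r['location'],z)))
for cam,im in(("top",a),("scene",b)):
    B=T(*O,np.radians(TH))
    for P in ([[22,75,90],[22,-75,90]],[[222,79,81],[222,-79,81]],[[22,75,90],[222,75,90]]):
        cv2.polylines(im,[np.round(proj(cam,B(P))*8).astype(int)],False,(255,0,255),1,cv2.LINE_AA,3)
cv2.imwrite('pics/c3.png',np.hstack([cv2.resize(a[90:310,160:340],None,fx=2.1,fy=2.1),cv2.resize(b[100:300,190:400],None,fx=1.9,fy=2.31)]))
E
```

```text
time_s: 10.88
ee_pos: [463.9, 48.4, 211.2]
ee_rot: [179.9, 0.4, -170.3]
force: [0.7, 0.1, -0.2]
gripper_width: 40.7
(10.9833, array([-98.6,   7.6, 207.6]), array([ 1.799e+02, -1.000e-01, -1.703e+02]), array([-1. , -0.7, -0.5]))
scene tray_front 0.96 [302. 195.] [575.  70.  90.]
scene tray_front 0.96 [140. 217.] [ 301. -163.   90.]
scene tray_front 0.83 [296.  72.] [343. 457.  90.]
scene gate_push 0.57 [244. 133.] [373. 144. 125.]
scene gate_hinge 0.64 [310. 149.] [537. 177. 125.]
scene strike_mount 0.56 [296. 221.] [603.  -6.  98.]
top tray_front 0.96 [340. 300.] [ 294. -162.   90.]
top tray_front 0.77 [ 99. 288.] [333. 458.  90.]
top tray_front 0.62 [321. 115.] [ 801. -131.   90.]
top gate_push 0.75 [241. 168.] [638.  91. 125.]
top tongue_tip 0.22 [242. 168.] [642.  88. 113.]
top gate_hinge 0.59 [206. 204.] [542. 181. 125.]
top strike_mount 0.73 [289. 198.] [562. -37.  98.]
```

View pics/c3.png

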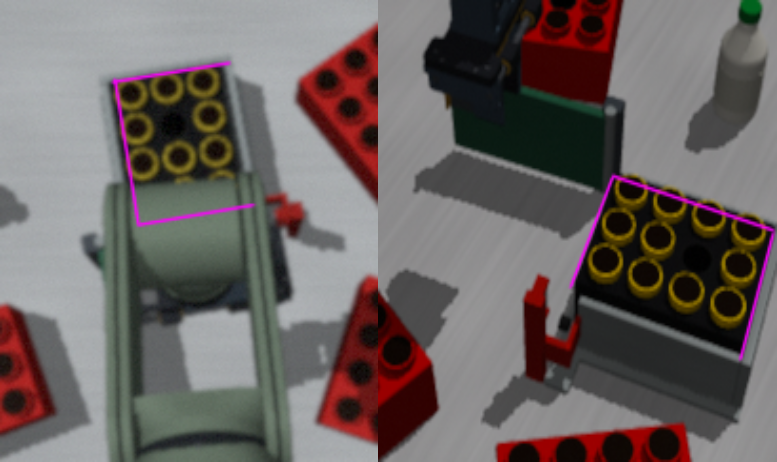

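The tray is home: its outline lies on the drawn home position, and the stop was felt. The gate panel is undisturbed, its outer face at bay y of about 121. Next I work out the approach behind the gate and the clearance to the red tray beside it.

```bash
cat >> h.py <<'E'
def gp(phi,r=160,off=22):
    p=np.radians(phi);a=-np.pi/2-p;n=np.pi-p
    return 0+r*np.cos(a)+off*np.cos(n),115+r*np.sin(a)+off*np.sin(n),189.5-phi
E
python3 - <<'E'
from h import *
for p in((260,397),(233,330)):print(onz("top",np.array(p)/1.4,84))
x,y,w=gp(90,160,22+34);print(x,y,w,row(x,y,212,w))
E
```

```text
[340.49984063 236.38387389  84.        ]
[466.10211701 290.72969689  84.        ]
-160.0 171.0 99.5 0.1207 0.3271 -0.0079 -0.0002 -0.0029 1.0021
```

```bash
python3 -m jog '0.12 0.327 -0.008 0 0 1;0.12 0.327 -0.008 0 0 1;0.12 0.327 -0.008 0 0 1;0.12 0.327 -0.008 0 0 1;0.12 0.327 -0.008 0 0 1;0.12 0.327 -0.008 0 0 1;0.12 0.327 -0.008 0 0 1;0.12 0.327 -0.008 0 0 1;0.12 0.327 -0.008 0 0 1;0.12 0.327 -0.008 0 0 1;0.12 0.327 -0.008 0 0 1;0.12 0.327 -0.008 0 0 1;0.12 0.327 -0.008 0 0 1;0.12 0.327 -0.008 0 0 1;0.12 0.327 -0.008 0 0 1;0.12 0.327 -0.008 0 0 1;0.12 0.327 -0.008 0 0 1' -1
python3 -c "
from h import *
print(bay());x,y,w=gp(90,160,56);print(row(x,y,97,w))"
```

```text
time_s: 12.9
ee_pos: [374.3, 199.2, 212.0]
ee_rot: [-179.8, -0.2, 99.7]
force: [0.8, 0.3, 0.1]
gripper_width: 0.7
(12.9, array([-159.7,  170.9,  212. ]), array([-179.8,   -0.2,   99.7]), array([0.8, 0.3, 0.1]))
-0.0004 0.0000 0.2300 -0.0019 -0.0017 0.0027
```

```bash
python3 -m jog '0 0 0.06 0 0 0;0 0 0.12 0 0 0;0 0 0.18 0 0 0;0 0 0.23 0 0 0;0 0 0.23 0 0 0;0 0 0.23 0 0 0'
python3 - <<'E'
from h import *
a=save('top','t4.png',1);b=save('scene','s4.png',1)
cv2.imwrite('pics/c4.png',np.hstack([cv2.resize(a[130:330,130:310],None,fx=2.1,fy=2.31),cv2.resize(b[60:260,150:360],None,fx=1.9,fy=2.31)]))
print(bay())
for off,phi in((36,90),(24,90),*[(22,f) for f in range(88,8,-4)]):
    x,y,w=gp(phi,160,off);print(phi,off,row(x,y,97,w))
E
```

```text
time_s: 13.4
ee_pos: [373.4, 199.2, 96.6]
ee_rot: [-179.7, -0.1, 99.8]
force: [0.5, 0.8, 0.5]
gripper_width: 0.4
(13.5, array([-158.7,  171.6,   98.4]), array([-180. ,   -0.2,   99.8]), array([ 0.3, -0.3, -0.2]))
90 36 -0.0413 -0.0028 0.0027 -0.0002 -0.0022 0.0028
90 24 -0.0653 -0.0029 0.0026 -0.0002 -0.0022 0.0028
88 22 -0.0805 -0.0043 0.0025 -0.0001 -0.0022 -0.0194
84 22 -0.1029 -0.0059 0.0025 -0.0001 -0.0023 -0.0639
80 22 -0.1255 -0.0060 0.0024 0.0000 -0.0023 -0.1083
76 22 -0.1480 -0.0044 0.0023 0.0001 -0.0023 -0.1527
72 22 -0.1703 -0.0013 0.0022 0.0002 -0.0023 -0.1972
68 22 -0.1924 0.0033 0.0021 0.0003 -0.0023 -0.2416
64 22 -0.2141 0.0095 0.0021 0.0003 -0.0022 -0.2861
60 22 -0.2352 0.0172 0.0020 0.0004 -0.0022 -0.3305
56 22 -0.2559 0.0263 0.0019 0.0005 -0.0022 -0.3750
52 22 -0.2758 0.0369 0.0018 0.0006 -0.0022 -0.4194
48 22 -0.2949 0.0488 0.0018 0.0007 -0.0022 -0.4639
44 22 -0.3132 0.0620 0.0017 0.0007 -0.0022 -0.5083
40 22 -0.3305 0.0765 0.0016 0.0008 -0.0022 -0.5527
36 22 -0.3467 0.0921 0.0016 0.0009 -0.0022 -0.5972
32 22 -0.3618 0.1089 0.0015 0.0010 -0.0021 -0.6416
28 22 -0.3757 0.1266 0.0015 0.0011 -0.0021 -0.6861
24 22 -0.3884 0.1453 0.0014 0.0011 -0.0021 -0.7305
20 22 -0.3997 0.1648 0.0014 0.0012 -0.0021 -0.7750
16 22 -0.4096 0.1851 0.0013 0.0013 -0.0020 -0.8194
12 22 -0.4180 0.2059 0.0013 0.0014 -0.0020 -0.8639
```

View pics/c4.png

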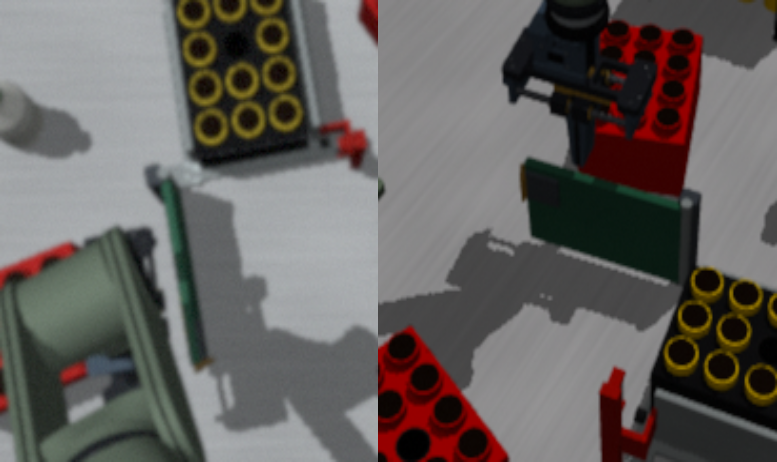

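The fingers stand between the gate's outer face and the red tray, clear of both. The strike side and the tray front are free. Starting the swing.

```bash
python3 -m jog '-0.02 -0.002 0.003 0 0 0;-0.041 -0.003 0.003 0 0 0;-0.055 -0.003 0.003 0 0 0;-0.065 -0.003 0.003 0 0 0;-0.08 -0.004 0.003 0 0 -0.019;-0.09 -0.005 0.003 0 0 -0.04;-0.103 -0.006 0.003 0 0 -0.064;-0.114 -0.006 0.003 0 0 -0.086;-0.1255 -0.006 0.002 0 0 -0.108;-0.148 -0.004 0.002 0 0 -0.153;-0.17 -0.001 0.002 0 0 -0.197;-0.192 0.003 0.002 0 0 -0.242;-0.214 0.0095 0.002 0 0 -0.286;-0.235 0.017 0.002 0 0 -0.33'
python3 - <<'E'
from h import *
print(bay())
for phi in list(range(56,11,-4)):
    x,y,w=gp(phi,160,22);print(phi,row(x,y,97,w))
E
```

```text
time_s: 14.67
ee_pos: [403.7, 85.0, 97.4]
ee_rot: [179.9, -0.2, 129.6]
force: [-0.6, 1.4, -0.1]
gripper_width: 0.2
(14.6667, array([-149.5,   53.4,   97.4]), array([179.9,  -0.2, 129.6]), array([-0.6,  1.4, -0.1]))
56 -0.0212 -0.0017 0.0007 0.0017 -0.0021 -0.0434
52 -0.0438 -0.0024 0.0006 0.0018 -0.0020 -0.0878
48 -0.0663 -0.0016 0.0005 0.0018 -0.0020 -0.1323
44 -0.0887 0.0008 0.0005 0.0019 -0.0019 -0.1767
40 -0.1109 0.0047 0.0004 0.0020 -0.0018 -0.2211
36 -0.1328 0.0102 0.0003 0.0020 -0.0018 -0.2656
32 -0.1542 0.0172 0.0003 0.0021 -0.0017 -0.3100
28 -0.1751 0.0257 0.0002 0.0022 -0.0016 -0.3545
24 -0.1954 0.0356 0.0002 0.0022 -0.0016 -0.3989
20 -0.2149 0.0469 0.0002 0.0023 -0.0015 -0.4434
16 -0.2336 0.0595 0.0001 0.0023 -0.0014 -0.4878
12 -0.2513 0.0734 0.0001 0.0024 -0.0013 -0.5322
```

```bash
python3 -m jog '-0.021 -0.002 0 0 0 -0.043;-0.044 -0.002 0 0 0 -0.088;-0.066 -0.002 0 0 0 -0.132;-0.089 0.001 0 0 0 -0.177;-0.111 0.005 0 0 0 -0.221;-0.133 0.01 0 0 0 -0.266;-0.154 0.017 0 0 0 -0.31;-0.175 0.026 0 0 0 -0.355;-0.195 0.036 0 0 0 -0.399;-0.215 0.047 0 0 0 -0.443;-0.225 0.053 0 0 0 -0.466;-0.234 0.06 0 0 0 -0.488;-0.243 0.066 0 0 0 -0.51;-0.251 0.073 0 0 0 -0.532;-0.251 0.073 0 0 0 -0.532'
python3 - <<'E'
from h import *
a=save('top','t5.png',1);b=save('scene','s5.png',1)
cv2.imwrite('pics/c5.png',np.hstack([cv2.resize(a[90:290,150:330],None,fx=2.1,fy=2.31),cv2.resize(b[100:300,190:400],None,fx=1.9,fy=2.31)]))
print(bay())
for phi in (10,8,7,6,5,4,3,2,1,0,-1,-2,-3):
    x,y,w=gp(phi,160,22);print(phi,row(x,y,97,w))
E
```

```text
time_s: 15.92
ee_pos: [512.7, 10.7, 97.3]
ee_rot: [179.8, 0.0, 177.5]
force: [0.1, 0.3, 0.7]
gripper_width: 1.0
(16.0167, array([-55.3, -37.4,  97.1]), array([179.8,  -0. , 177.4]), array([0.1, 0.2, 0.6]))
10 -0.0119 -0.0003 0.0003 0.0027 -0.0002 -0.0235
8 -0.0232 -0.0012 0.0003 0.0027 -0.0002 -0.0457
7 -0.0288 -0.0015 0.0003 0.0027 -0.0001 -0.0568
6 -0.0344 -0.0018 0.0003 0.0027 -0.0001 -0.0679
5 -0.0401 -0.0019 0.0003 0.0027 -0.0001 -0.0790
4 -0.0457 -0.0019 0.0002 0.0027 -0.0001 -0.0902
3 -0.0513 -0.0018 0.0002 0.0027 -0.0001 -0.1013
2 -0.0570 -0.0016 0.0002 0.0027 -0.0000 -0.1124
1 -0.0626 -0.0014 0.0002 0.0027 -0.0000 -0.1235
0 -0.0682 -0.0010 0.0002 0.0027 0.0000 -0.1346
-1 -0.0738 -0.0005 0.0002 0.0027 0.0000 -0.1457
-2 -0.0795 0.0000 0.0002 0.0027 0.0001 -0.1568
-3 -0.0851 0.0007 0.0002 0.0027 0.0001 -0.1679
```

View pics/c5.png

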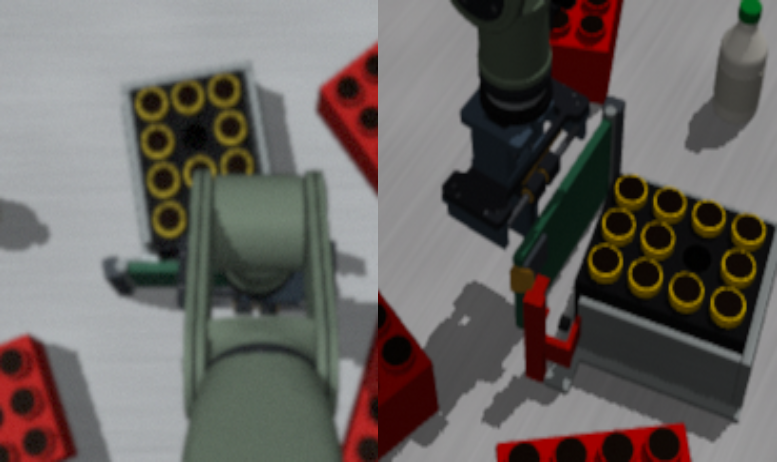

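The gate is nearly shut, its tongue just in front of the strike. Now slow, with the force read in short calls.

```bash
python3 -m jog '-0.006 0 0 0 0 -0.012;-0.012 0 0 0 0 -0.023;-0.018 0 0 0 0 -0.034;-0.023 -0.001 0 0 0 -0.046;-0.026 -0.001 0 0 0 -0.051;-0.029 -0.001 0 0 0 -0.057;-0.029 -0.001 0 0 0 -0.057'
python3 -m jog '-0.003 0 0 0 0 -0.005;-0.006 0 0 0 0 -0.011;-0.006 0 0 0 0 -0.011'
python3 -m jog '-0.003 0 0 0 0 -0.005;-0.006 0 0 0 0 -0.011;-0.006 0 0 0 0 -0.011'
python3 -c "
from h import *
print(bay())"
```

```text
time_s: 16.6
ee_pos: [526.7, 9.9, 97.2]
ee_rot: [179.8, 0.0, -177.5]
force: [0.4, -0.5, 0.4]
gripper_width: 0.4
time_s: 16.85
ee_pos: [529.2, 9.9, 97.1]
ee_rot: [179.8, -0.0, -176.4]
force: [-2.4, -1.2, 1.9]
gripper_width: 0.6
time_s: 17.1
ee_pos: [531.3, 9.8, 97.0]
ee_rot: [179.8, -0.2, -175.4]
force: [-4.8, -2.2, 2.2]
gripper_width: 0.6
(17.1, array([-36.1, -41.8,  97. ]), array([ 179.8,   -0.2, -175.4]), array([-4.8, -2.2,  2.2]))
```

```bash
for i in 1 2 3; do python3 -m jog '-0.003 0 0 0 0 -0.005;-0.006 0 0 0 0 -0.011;-0.008 0 0 0 0 -0.014;-0.008 0 0 0 0 -0.014' | tr '\n' ' '; echo; done
python3 -c "
from h import *
print(bay())"
```

```text
time_s: 17.43 ee_pos: [534.5, 9.6, 96.9] ee_rot: [179.8, -0.3, -174.1] force: [-5.1, -2.8, 2.4] gripper_width: 0.5 
time_s: 17.77 ee_pos: [537.4, 9.5, 96.9] ee_rot: [179.9, -0.4, -172.8] force: [-5.4, -4.3, 4.2] gripper_width: 0.6 
time_s: 18.1 ee_pos: [540.1, 9.4, 96.9] ee_rot: [179.9, -0.6, -171.5] force: [-5.0, -3.1, 4.9] gripper_width: 0.5 
(18.1, array([-27.5, -43.7,  96.9]), array([ 179.9,   -0.6, -171.5]), array([-5. , -3.1,  4.9]))
```

```bash
for i in 1 2; do python3 -m jog '-0.003 0 -0.001 0 0 -0.004;-0.006 0 -0.001 0 0 -0.009;-0.006 0 -0.001 0 0 -0.009' | tr '\n' ' '; echo; done
python3 -c "
from h import *
print(bay())"
```

```text
time_s: 18.35 ee_pos: [541.3, 9.3, 97.0] ee_rot: [179.9, -0.8, -170.7] force: [-6.4, -2.6, 2.7] gripper_width: 0.5 
time_s: 18.6 ee_pos: [543.2, 9.2, 97.1] ee_rot: [179.9, -1.0, -169.9] force: [-4.9, -2.8, 0.7] gripper_width: 0.3 
(18.6, array([-24.5, -44.3,  97.1]), array([ 179.9,   -1. , -169.9]), array([-4.9, -2.8,  0.7]))
```

```bash
for i in 1 2; do python3 -m jog '-0.003 0 0 0 0 -0.003;-0.006 0 0 0 0 -0.007;-0.006 0 0 0 0 -0.007' | tr '\n' ' '; echo; done
python3 -c "
from h import *
print(bay())"
```

```text
time_s: 18.85 ee_pos: [547.6, 10.0, 97.2] ee_rot: [179.9, -0.8, -169.2] force: [0.1, -0.1, 0.3] gripper_width: 0.3 
time_s: 19.1 ee_pos: [549.5, 10.3, 97.1] ee_rot: [179.9, -1.0, -168.5] force: [-3.8, -2.0, 2.9] gripper_width: 0.3 
(19.1, array([-18. , -44.3,  97.1]), array([ 179.9,   -1. , -168.5]), array([-3.8, -2. ,  2.9]))
```

```bash
python3 -m jog '-0.003 0 0 0 0 0;-0.005 0 0 0 0 0;-0.005 0 0 0 0 0'|tr '\n' ' '; python3 -m jog '-0.003 0 0 0 0 0;-0.005 0 0 0 0 0;-0.005 0 0 0 0 0'|tr '\n' ' '
```

```text
time_s: 19.35 ee_pos: [549.8, 10.3, 97.2] ee_rot: [179.9, -1.3, -168.5] force: [-7.3, -1.8, 6.2] gripper_width: 0.4 time_s: 19.6 ee_pos: [549.7, 10.3, 97.3] ee_rot: [179.9, -1.6, -168.5] force: [-8.0, -2.4, 5.3] gripper_width: 0.1
```

I felt the snap (force fell to 0 with a 4 mm jump), then the buffer stopped the gate at 8 N. Letting go.

```bash
python3 -m jog '0.01 0 0 0 0 0;0.03 0 0 0 0 0;0.07 0 0 0 0 0;0.13 0 0 0 0 0;0.2 0 -0.08 0 0 0;0.26 0 -0.16 0 0 0;0.3 0 -0.25 0 0 0;0.36 0 -0.3 0 0 0;0.36 0 -0.3 0 0 0;0.36 0 -0.3 0 0 0;0.36 0 -0.3 0 0 0;0.36 0 -0.3 0 0 0'
python3 - <<'E'
from h import *
a=save('top','t6.png',1);b=save('scene','s6.png',1)
print(bay())
for cam in("scene","top"):
    for q,z in(("tongue_tip",113),("gate_push",125),("tray_front",90)):
        for r in tip_of(q,cam)[:2]: print(cam,q,round(r['confidence'],2),np.round(r["location"]),np.round(onz(cam,r['location'],z)))
B=T(*O,np.radians(TH))
print(B([[-6,-50,125],[0,-109,113]]))
cv2.imwrite('pics/c6.png',np.hstack([cv2.resize(a[100:260,170:330],None,fx=2.4,fy=2.8),cv2.resize(b[120:280,220:380],None,fx=2.5,fy=2.8)]))
E
```

```text
time_s: 20.6
ee_pos: [377.7, -24.9, 251.4]
ee_rot: [179.9, -1.6, -168.5]
force: [0.0, -0.4, 0.1]
gripper_width: -0.0
(20.7, array([-193.4,  -50.7,  250.8]), array([ 179.8,   -1.7, -168.4]), array([-0.5,  0.2, -0. ]))
scene tongue_tip 0.57 [279. 225.] [582. -43. 113.]
scene gate_push 0.64 [193. 376.] [ 624. -401.  125.]
scene gate_push 0.58 [284. 199.] [560.  13. 125.]
scene tray_front 0.93 [304. 195.] [579.  73.  90.]
scene tray_front 0.92 [358. 313.] [ 810. -135.   90.]
top tongue_tip 0.5 [292. 189.] [582. -44. 113.]
top gate_push 0.84 [273. 194.] [566.   8. 125.]
top gate_push 0.38 [292. 190.] [579. -42. 125.]
top tray_front 0.97 [250. 196.] [570.  68.  90.]
top tray_front 0.96 [323. 115.] [ 801. -135.   90.]
[[562.33466668   6.69543429 125.        ]
 [577.99018904 -50.50513057 113.        ]]
```

View pics/c6.png

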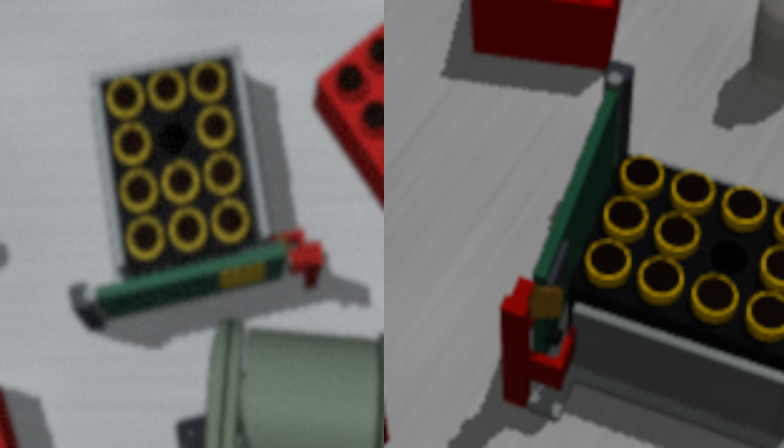

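```bash
python3 -c "
from workcell import *
print(job_done(), state()['time_s'])"
```

```text
the job is handed in; nothing more can be done
the job is handed in; nothing more can be done
```

The black tray is pushed home against the back of its bay, and the green gate is shut and latched. I handed the job in at about 21 s of the 69 s allowed.

- **Tray:** it stopped dead at the drawn home position, where I pressed it with up to about 18 N. The first pushes read about 13 N, with 10–11 N upward on the tool. I lowered the contact and tilted the fingertips forward, which brought it down to about 7 N.
- **Gate:** riding over the roller read no more than about 7 N. The force then fell to zero with a 4 mm jump, which I took as the snap, and the buffer stopped the gate with about 8 N pressing on it. I did not pull on the gate to prove the latch; I rely on the felt snap and on it staying shut.
- **Last pictures:** with the arm away and reading zero force, both cameras placed the tongue at the strike, about 5 mm past the gate line. The gate was closed, and the tray's position agreed with home to about 1 cm.
- **Other things on the bench:** the arm touched none of them as far as I could tell, but I did not measure them again at the end.

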